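Make a paint sprayer safe to service

TASK

Make the paint sprayer safe to work on: press its power switch over to off, then press the drain-valve lever down to its stop to let the pressure out, and only after that press the inlet-valve pusher on top of the pump column all the way in and let it spring back. Use light fingertip pressure on the machine, and leave the loose parts on and around it where they lie.

Things in the scene. Friction and masses are not known exactly. Their poses are not given: they have to be found in the camera images.
- sprayer: Airless paint sprayer on a chromed tube stand, fixed, 350 x 300 mm on the bench, 310 mm high (black carrying grip over the motor). Origin: on the bench under the middle of the stand; z up, x from the pump end (towards the robot) back to the motor, y to the left seen from the robot. Front: upright steel pump column, 58 mm across, at (-78, 0) mm; motor behind.
- control_box (a point): Centre of the flat top, 205 mm above the bench, of the grey control box left of the pump column: 130 mm along the sprayer's x, 75 mm along y. The power switch sits towards its front end; the round black pressure knob (28 mm across, 18 mm high, 37 mm behind this point) is to be left.
- manifold (a point): Centre of the top, 205 mm above the bench, of the aluminium manifold block (58 x 64 mm) right of the pump column. The drain lever is on its right face.
- housing_top (a point): Centre of the flat top, 236 mm above the bench, of the drive housing behind the column (85 x 115 mm). Two loose parts lie on it; the carrying-handle post (22 x 34 mm) rises 38 mm behind this point to 302 mm, and the grip runs back from it.
- switch (a joint): Black rocker power switch, 37 x 22 mm, long side along the sprayer's x, pivot across its middle at sprayer (-60, 102, 216) mm. Angle in rad: 0 = on (its end towards -x, the robot side, stands up), 0.4 = off (that end down). It stays where it is left, so press it right over. 2 to 5 N on the raised end moves it.
- switch_off_end (a point): The spot to press: upper face of the switch's off end (towards -x of the sprayer), 11 mm from the pivot and 9 mm above it. It sinks about 5 mm. The black frame round the rocker is lower (212 mm above the bench), so a finger does not meet it.
- drain_lever (a joint): Black drain-valve lever on the right face of the manifold, turning about the sprayer's y axis. Angle in rad: 0 = closed (points towards -x and 30 degrees upward), 0.96 = fully open, at its stop (towards -x, 25 degrees below level). Starts between 0 and 0.12, stays where it is left, needs about 2.5 N at its pad.
- lever_pad (a point): The spot to press: upper face of the lever's pad (26 mm long, 18 mm wide, 12 mm thick), 55 mm from the pivot. It goes down in an arc about lever_pivot, from about 33 mm above the pivot to about 18 mm below it.
- lever_pivot (a point): Axis of the drain lever, at the middle of the lever's width, 190 mm above the bench, at sprayer (-78, -115) mm.
- pusher (a joint): Inlet-valve pusher, travel in m: 0 = up, 0.006 = all the way in. Spring: about 1.2 N to start, 5 N at the bottom; it springs back when let go.
- pusher_top (a point): Centre of the pusher's flat top: a round steel button 22 mm across on top of the pump column, moving straight down; at rest 236 mm above the bench, 14 mm above the column's neck.
- packing_nut: Loose stepped brass nut, 30 mm across, 16 mm high, standing on top of the drive housing. Origin: centre of its underside. Leave it.
- spray_tip: Loose black spray tip (barrel 16 mm across, 24 mm high, with a small flag to one side) on top of the drive housing. Origin: underside of the barrel. Leave it.
- cup: Loose dark steel cup, 76 mm across, 80 mm high, under the drain tube between the legs. Leave it.
- wrench: Loose wrench, 200 mm, lying on the bench in front of the sprayer. Leave it.
- screwdriver: Loose black-handled screwdriver, 190 mm, lying on the bench left of the sprayer. Leave it.
- oil: Loose white oil bottle, 48 mm across, 120 mm high, on the bench left of the sprayer. Leave it.
- union: Loose steel pipe union, 38 mm across, 75 mm high, standing on the bench right of the sprayer. Leave it.

How it is judged:
By the outcome, as a careful person would: the job done as asked, in the order asked, and still so for the second after the job is handed in, with the robot touching nothing.
It also fails if it takes over 58 s, if anything falls off the work surface, if the arm or the gripper's body presses on something with over 40 N, if the wrist force passes 120 N, or if a joint passes its speed limit or range.

ROBOT

A 6-joint arm with a two-finger parallel gripper is mounted at the origin on the work surface. World frame = base frame: x ahead of the robot, y to its left, z up, the work surface at z = 0. Lengths are in m, angles in rad, forces in N, time in s.
With the tool pointing down it reaches from about 0.325 to 0.875 m from the base axis. Payload 4.4 kg.
Tool frame: the origin (TCP) lies at the very end of the fingers, on their centre line; the grasp point (between the pads) lies 19 mm behind it; z points along the fingers, y is the line along which they close (so a half turn about z gives the same grasp; the last joint's range is limited). The gripper opens to 85 mm and grips with 20 to 120 N. Pads are 22 mm wide; open, the fingers measure 114 mm over their backs; the gripper's body (76 mm by 85 mm) begins 54 mm behind the grasp point. The pads swing forward as they close: fully open they stand 13 mm farther back than shut.
Start: joints at [1.016, 0.207, 1.542, -0, 1.393, -0.15], TCP at [0.226, 0.529, 0.194] pointing down, gripper open.
Joint ranges: [-2.73, 2.73], [-0.86, 2.22], [0.23, 2.46], [-1.11, 4.25], [0.08, 2.63], [-2.82, 2.82]. Speed limits (rad/s): [2.79, 2.79, 3.14, 3.14, 3.14, 3.14].

INTERFACE

Orientations are given as [roll, pitch, yaw] about the fixed x, y, z axes, in that order (R = Rz(yaw) Ry(pitch) Rx(roll)).
In Python, from workcell import robot gives the robot as it stands. The module is installed in compiled form; this text tells all that it offers.
- The arm moves only by the tool play_rows, never from a script. Its argument "steps" is one flat list of numbers, 4 for each row, row after row: the shift along the tool's x, y, z in m, then the turn about the tool's z in degrees. A call has 1 to 20 rows; each row shifts and turns the commanded pose from where the row before left it, along the tool's axes as they then stand; what a row does not reach is not made up. A row lasts 1/12 s, in which the tool goes at most 41.7 mm and 7.16 degrees, less where a joint would pass 70% of its speed; a pose out of reach is approached as far as the arm can. A call with a gripper value outside its range is refused whole. "hand" is the opening in per cent of the stroke, from 0 (shut) to 100 (fully open), set as the call begins (left out, the last holds). The fingers move at their own pace and stop on an object; "squeeze" is the grip in N (left out, the last holds). Time passes only in rows, so rows that do not move let the fingers close. It gives the time, the measured TCP pose, the force, the opening and the grip force at its end, in the units of the state.
- robot.state(): the state, without advancing time (a new reading comes with each control period).
- robot.grab_frame(name): name is "scene" or "top" or "wrist"; returns a dict with "img" (480x640x3 uint8, red, green, blue), "range_z" (480x640 float32, m along the optical axis (not along the pixel's ray), 0 where there is no reading), "camera_matrix" (3x3 intrinsics, pixels), "eye" and "attitude" of the camera in the world; the wrist camera has in their place "tool_from_camera" (4x4, takes a point from camera to tool coordinates, whose origin is the TCP and whose axes are the flange's). Camera axes: x right, y down, z forward; pixel columns grow to the right and rows downward; lengths in m; the calibration is good to about 2 mm. The wrist camera is an equidistant fisheye: a pixel r from the principal point sees the ray r / f radians off the axis. A picture is of the moment at which its call begins: read the wrist's pose just before it.
- robot.hand_in(): hands the job in; it is judged then, once.
The state is a dict: "clock": time; "qpos": joint angles; "joint_velocities": joint speeds; "joint_torque": joint torques, N m; "tcp_pos": TCP position; "tool_rot": TCP orientation; "wrist_force": force on the tool from outside, world axes, zero at the start; "torque": the same for the moment, N m; "width": opening from 0.0 (shut) to 1.0 (fully open); "gripper_force": force on a finger pad.
Only numpy, scipy, OpenCV 4.12 (cv2) and the standard library are available. Lean on these libraries where they do the work, as an engineer would, in place of code of your own. Each camera call takes 0.05 s, during which the arm holds its last target. There are 200 camera calls.

## Working session

There is one attempt and no reset: what is moved stays moved. The work goes in short steps, Python scripts to look and compute and a tool call to move; the robot and the scene stay as the last step left them, time stands still between calls to the robot, and variables do not carry over. Pictures are saved under pics/ and viewed, at most 10 in all, crops included, and the job is handed in when it is done.

Besides the shell and the picture viewer there is one more tool, called as name(argument=value, ...) on one line, values as JSON. play_rows: Moves the arm, as the interface text tells. Its arguments: {"type":"object","properties":{"steps":{"type":"array","items":{"type":"number"}},"hand":{"type":"number"},"squeeze":{"type":"number"}},"required":["steps"]}

```bash
mkdir -p pics
cat > h.py <<'E'
import numpy as np,cv2
from workcell import robot
from scipy.spatial.transform import Rotation as R
def rot(a):
    a=np.array(a,float)
    if a.shape==(3,3): return a
    if a.size==4: return R.from_quat(a).as_matrix()
    return R.from_euler('xyz',a).as_matrix()
def cloud(f):
    d=f["range_z"];K=f["camera_matrix"]
    v,u=np.indices(d.shape)
    P=np.stack([(u-K[0,2])/K[0,0]*d,(v-K[1,2])/K[1,1]*d,d],-1)
    W=P@rot(f["attitude"]).T+np.array(f["eye"])
    W[d<=0]=np.nan
    return W
E
python3 - <<'E'
from h import *
s=robot.state();print(s)
for n in("scene","top"):
    f=robot.grab_frame(n);print(n,f["eye"],f["attitude"],f["camera_matrix"])
    cv2.imwrite(f"pics/{n}0.png",f["img"][...,::-1]);np.save(f"{n}0.npy",cloud(f))
E
```

```text
{'clock': 0.0, 'qpos': array([ 1.01552536e+00,  2.07470215e-01,  1.54296600e+00,  1.28816578e-05,
        1.39351193e+00, -1.50510174e-01]), 'joint_velocities': array([ 0.00016501,  0.00241857, -0.00015126,  0.0013244 ,  0.00031485,
       -0.00160831]), 'joint_torque': array([ 3.51245808e-04, -3.83038580e+01, -2.91591507e+01, -2.03596319e-04,
        1.03602262e-02,  1.57230107e-05]), 'tcp_pos': array([0.22599141, 0.52780036, 0.19319165]), 'tool_rot': array([-3.13926569e+00, -3.65719349e-04,  2.73682915e+00]), 'wrist_force': array([ 0.36914635,  0.03211556, -0.72890947]), 'torque': array([0.0145121 , 0.02164229, 0.0407345 ]), 'gripper_force': 0.0, 'width': 0.9986566621743431}
scene [ 1.02503858 -0.81862972  0.90130406] [-2.21053752e+00  1.45346797e-03  4.88076756e-01] [[525.17825808   0.         311.65141683]
 [  0.         525.17825808 247.76297196]
 [  0.           0.           1.        ]]
top [0.46868921 0.07120212 1.26421811] [-3.0430029  -0.00367463 -1.56619224] [[533.89101767   0.         319.21994312]
 [  0.         533.89101767 238.67311368]
 [  0.           0.           1.        ]]
```

View pics/top0.png

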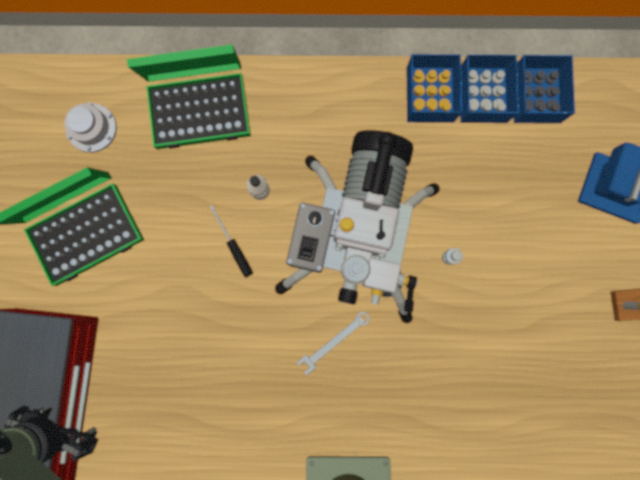

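View pics/scene0.png

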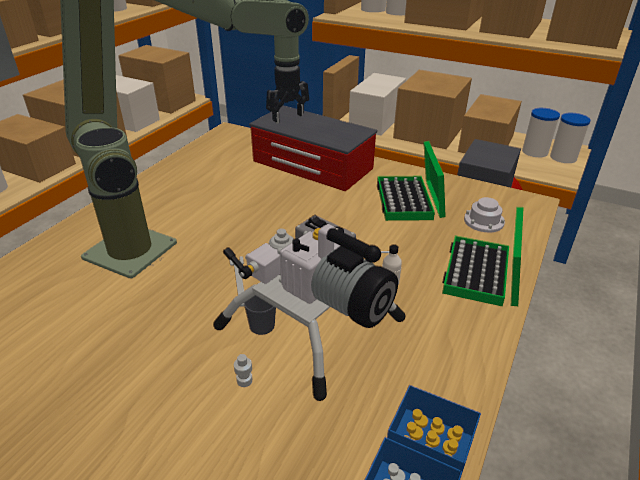

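The top view shows the box around (312,237), with the switch at about (309,247) and the knob at (315,217). The pusher is near (356,268) and the lever near (411,295). I'll enlarge this area.

Run:
```python
from h import *
W=np.load("top0.npy");im=cv2.imread("pics/top0.png")
c=im[190:325,265:445];cv2.imwrite("pics/topc.png",cv2.resize(c,None,fx=4.4,fy=4.4,interpolation=cv2.INTER_CUBIC))
for n,(u,v) in dict(box=(300,230),sw=(309,247),knob=(315,217),push=(356,268),house=(365,215),man=(385,275),lever=(411,295),lever2=(412,282)).items(): print(n,W[v,u].round(4))
# levels
for n,(lo,hi,u0,u1,v0,v1) in dict(box=(.195,.21,280,340,195,280),house=(.23,.241,325,405,195,262),man=(.195,.21,362,405,255,300),push=(.231,.242,340,375,250,285)).items():
    Q=W[v0:v1,u0:u1].reshape(-1,3);Q=Q[(Q[:,2]>lo)&(Q[:,2]<hi)].astype(np.float32)
    print(n,len(Q),Q.mean(0).round(4),cv2.minAreaRect(Q[:,:2]*1000))
```

```text
box [0.5906 0.1062 0.2055]
sw [0.5555 0.0878 0.2197]
knob [0.6146 0.0764 0.2223]
push [ 0.514  -0.0032  0.2363]
house [ 0.6173 -0.021   0.2348]
man [ 0.5017 -0.0627  0.2066]
lever [ 0.4627 -0.1126  0.2125]
lever2 [ 0.4882 -0.116   0.2063]
box 1834 [0.5785 0.0841 0.2049] ((577.21630859375, 78.49354553222656), (88.02833557128906, 130.26531982421875), 77.36058807373047)
house 2246 [ 0.6013 -0.0267  0.2354] ((606.9625244140625, -25.796165466308594), (113.92955780029297, 122.7231674194336), 77.45476531982422)
man 990 [ 0.5023 -0.0602  0.2051] ((504.8480529785156, -58.8646125793457), (92.55197143554688, 62.73440170288086), 77.51396179199219)
push 101 [ 0.5144 -0.0053  0.2364] ((524.5748901367188, -20.314786911010742), (20.71718978881836, 57.750518798828125), 33.907535552978516)
```

View pics/topc.png

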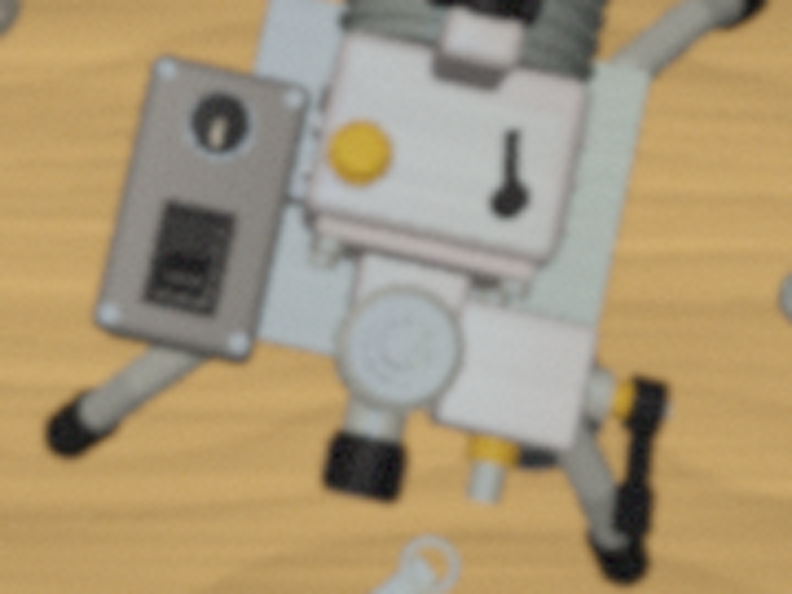

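The measurements agree: yaw is about -12.6°, the pusher is at (0.514,-0.004,0.236) and the switch is at about (0.553,0.091). I'll raise and turn the hand, shut it, and go above the switch.

play_rows(steps=[0,0,-0.036,-3.5,0,0,-0.036,-3.5,0,0,-0.036,-3.6,-0.0237,-0.0209,0,0,-0.0237,-0.0209,0,0,-0.0237,-0.0209,0,0,-0.0237,-0.0209,0,0,-0.0237,-0.0209,0,0,-0.0237,-0.0209,0,0,-0.0237,-0.0209,0,0,-0.0237,-0.0209,0,0,-0.0237,-0.0209,0,0,-0.0237,-0.0209,0,0,-0.0237,-0.0209,0,0,-0.0237,-0.0209,0,0,-0.0237,-0.0209,0,0,-0.0237,-0.0209,0,0,-0.0237,-0.0209,0,0,-0.0237,-0.0209,0,0,-0.0237,-0.0209,0,0], hand=0)

```text
clock: 1.77
tcp_pos: [0.5425, 0.0925, 0.3018]
tool_rot: [-3.141, -0.001, 2.922]
wrist_force: [-0.1, 0.2, -0.5]
width: 0.001
gripper_force: 0.0
```

play_rows(steps=[0,0,0,0,0,0,0,0,0,0,0,0])

```text
clock: 2.02
tcp_pos: [0.5416, 0.0942, 0.3017]
tool_rot: [3.141, -0.002, 2.922]
wrist_force: [0.2, 0.3, 0.3]
width: 0.001
gripper_force: 0.0
```

```bash
cat >> h.py <<'E'
def wrist():
    s=robot.state();f=robot.grab_frame("wrist")
    K=f["camera_matrix"];d=f["range_z"];v,u=np.indices(d.shape)
    x=(u-K[0,2])/K[0,0];y=(v-K[1,2])/K[1,1];r=np.hypot(x,y)+1e-9
    t=np.tan(np.minimum(r,1.5));P=np.stack([x/r*t*d,y/r*t*d,d,np.ones_like(d)],-1)
    T=np.eye(4);T[:3,:3]=rot(s["tool_rot"]);T[:3,3]=s["tcp_pos"]
    W=(P@(T@np.array(f["tool_from_camera"])).T)[...,:3];W[d<=0]=np.nan
    return s,f,W
E
python3 - <<'E'
from h import *
s,f,W=wrist();print(s["tcp_pos"],s["tool_rot"],s["wrist_force"],s["width"],s["clock"])
print(f["tool_from_camera"],f["camera_matrix"])
cv2.imwrite("pics/w1.png",f["img"][...,::-1]);np.save("w1.npy",W)
E
```

```text
[0.54163644 0.09420559 0.30172525] [ 3.14138098e+00 -1.76267922e-03  2.92150917e+00] [0.1619795  0.27001817 0.30862155] 0.0007593296958042943 2.0167
[[ 8.05266040e-05 -9.49467608e-01 -3.13865026e-01  8.02185987e-02]
 [ 9.99999886e-01 -7.14786544e-05  4.72793238e-04  5.74152950e-04]
 [-4.71336514e-04 -3.13865028e-01  9.49467494e-01 -1.81181293e-01]
 [ 0.00000000e+00  0.00000000e+00  0.00000000e+00  1.00000000e+00]] [[371.64829954   0.         324.15158401]
 [  0.         371.64829954 246.12175835]
 [  0.           0.           1.        ]]
```

View pics/w1.png

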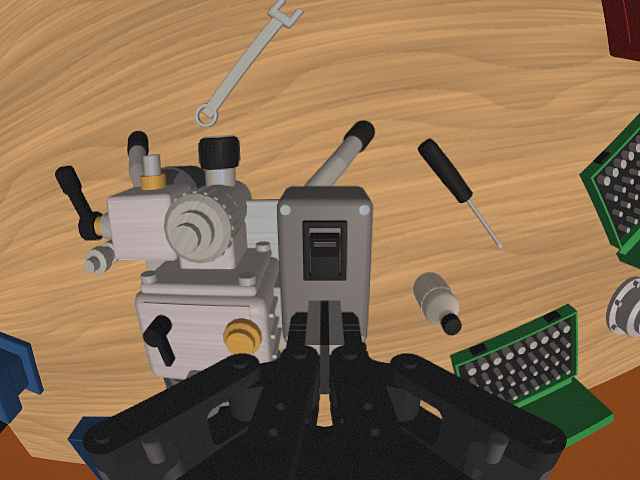

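The wrist picture shows the switch frame centred at (325,250), with its raised end at about (325,238). The pusher top is at (187,237), the lever pad end at (68,182) and the lever hub at (92,225). I'll fit the pose from these with depth.

Run:
```python
from h import *
W=np.load("w1.npy");im=cv2.imread("pics/w1.png")
def lev(n,lo,hi,u0,u1,v0,v1):
    Q=W[v0:v1,u0:u1].reshape(-1,3);Q=Q[(Q[:,2]>lo)&(Q[:,2]<hi)].astype(np.float32)
    print(n,len(Q),Q.mean(0).round(4),cv2.minAreaRect(Q[:,:2]*1000))
lev("push",.231,.242,165,210,215,260)
lev("man",.2,.209,105,165,190,262)
lev("boxfront",.2,.209,278,375,185,300)
lev("frame+rocker",.2095,.24,295,355,215,290)
for v in range(215,290,6): print(v,W[v,325].round(4))
lev("lever",.18,.24,50,90,160,215)
for u,v in((65,175),(68,182),(72,190),(80,210),(90,222)): print(u,v,W[v,u].round(4))
c=np.hstack([cv2.resize(im[150:260,40:150],(400,400)),cv2.resize(im[205:295,280:370],(400,400))])
cv2.imwrite("pics/c1.png",c)
# model
y=np.radians(-12.6);Rz=np.array([[np.cos(y),-np.sin(y)],[np.sin(y),np.cos(y)]])
o=np.array([.514,-.004])-Rz@[-.078,0]
for n,p in dict(sw=(-.06,.102),pad=(-.126,-.115),piv=(-.078,-.115)).items(): print(n,(o+Rz@p).round(4))
```

```text
push 691 [ 0.5144 -0.0023  0.2371] ((514.767822265625, -3.116931915283203), (21.256446838378906, 21.040788650512695), 66.73397827148438)
man 3695 [ 0.5004 -0.0581  0.2068] ((501.00189208984375, -62.805908203125), (69.05038452148438, 57.88728713989258), 76.83233642578125)
boxfront 6875 [0.5541 0.0922 0.2063] ((557.9970092773438, 91.2015380859375), (75.14740753173828, 86.66490936279297), 77.64238739013672)
frame+rocker 2464 [0.5526 0.0925 0.219 ] ((554.599609375, 92.43019104003906), (34.27448272705078, 48.5625114440918), 77.54452514648438)
215 [0.528  0.0987 0.2073]
221 [0.5313 0.0979 0.2125]
227 [0.5358 0.0969 0.213 ]
233 [0.5379 0.0964 0.2218]
239 [0.5405 0.0958 0.2281]
245 [0.5452 0.0948 0.227 ]
251 [0.5507 0.0936 0.224 ]
257 [0.5562 0.0923 0.2214]
263 [0.5614 0.0912 0.2202]
269 [0.5655 0.0903 0.2219]
275 [0.5703 0.0892 0.2218]
281 [0.581  0.0868 0.2081]
287 [0.5869 0.0855 0.2065]
lever 879 [ 0.4523 -0.104   0.2179] ((454.7021179199219, -105.77142333984375), (18.532554626464844, 47.25147247314453), 81.94449615478516)
65 175 [ 0.4395 -0.0994  0.2282]
68 182 [ 0.4457 -0.1015  0.2243]
72 190 [ 0.4531 -0.1036  0.2194]
80 210 [ 0.4721 -0.1119  0.2066]
90 222 [ 0.4854 -0.1068  0.2041]
sw [0.5538 0.0916]
pad [ 0.4421 -0.1058]
piv [ 0.4889 -0.1162]
```

View pics/c1.png

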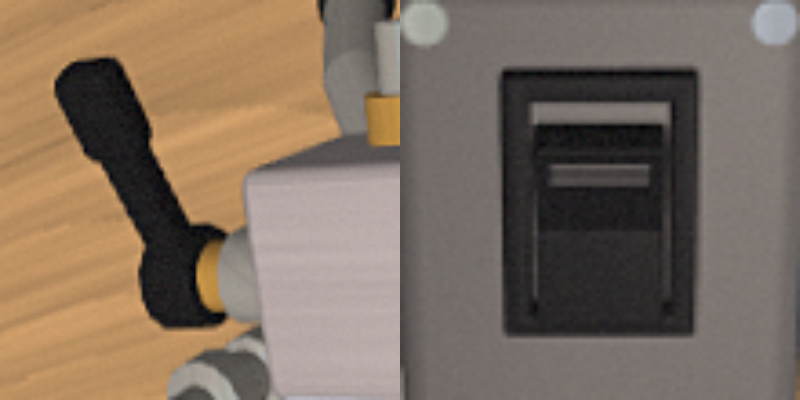

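The crop shows the lever pad around (102,110) and the switch's raised end towards the robot. The fit agrees within about 2 mm, and the TCP is above the off end (13 mm from the pivot). Now I'll descend.

play_rows(steps=[0,0,0.018,0,0,0,0.018,0,0,0,0.018,0,0,0,0.014,0,0,0,0.003,0,0,0,0.002,0,0,0,0.002,0,0,0,0,0])

```text
clock: 2.73
tcp_pos: [0.5426, 0.0944, 0.2283]
tool_rot: [3.141, 0.002, 2.923]
wrist_force: [-0.5, -0.1, 0.2]
width: -0.001
gripper_force: 0.0
```

play_rows(steps=[0,0,0.001,0,0,0,0.001,0,0,0,0.001,0,0,0,0,0])

```text
clock: 3.07
tcp_pos: [0.5423, 0.0939, 0.2245]
tool_rot: [3.142, 0.0, 2.922]
wrist_force: [-0.2, -0.1, 0.4]
width: -0.002
gripper_force: 0.0
```

play_rows(steps=[0,0,0.001,0,0,0,0.001,0,0,0,0,0])

```text
clock: 3.32
tcp_pos: [0.5421, 0.0939, 0.2221]
tool_rot: [-3.142, -0.0, 2.922]
wrist_force: [-0.0, -0.1, -0.1]
width: 0.002
gripper_force: 0.0
```

play_rows(steps=[0,0,0.001,0,0,0,0,0])

```text
clock: 3.48
tcp_pos: [0.5421, 0.0939, 0.2212]
tool_rot: [-3.142, -0.0, 2.922]
wrist_force: [0.8, -0.0, -0.4]
width: 0.004
gripper_force: 0.0
```

play_rows(steps=[0,0,0.001,0,0,0,0,0])

```text
clock: 3.65
tcp_pos: [0.5421, 0.0939, 0.2202]
tool_rot: [-3.141, -0.0, 2.922]
wrist_force: [-0.5, -0.9, -0.3]
width: 0.0
gripper_force: 0.0
```

play_rows(steps=[0,0,0.001,0,0,0,0,0])

```text
clock: 3.82
tcp_pos: [0.5421, 0.0939, 0.2192]
tool_rot: [-3.142, -0.0, 2.922]
wrist_force: [-0.5, -0.5, 0.6]
width: -0.0
gripper_force: 0.0
```

Run:
```python
from h import *
s,f,W=wrist();print(s["tcp_pos"],s["wrist_force"])
cv2.imwrite("pics/w2.png",cv2.resize(f["img"][180:400,200:450,::-1],None,fx=2.6,fy=2.6))
for v in range(215,345,6): print(v,W[v,325].round(4))
```

```text
[0.5421039  0.0939484  0.21917892] [-0.52688436 -0.52619641  0.55049979]
215 [0.5157 0.1011 0.1798]
221 [0.5155 0.1011 0.1952]
227 [0.5168 0.1008 0.2036]
233 [0.5195 0.1002 0.2058]
239 [0.5225 0.0995 0.2068]
245 [0.5259 0.0987 0.2067]
251 [0.5295 0.0979 0.2061]
257 [0.5312 0.0975 0.2109]
263 [0.5336 0.097  0.2137]
269 [0.5396 0.0957 0.2071]
275 [0.5368 0.0963 0.2225]
281 [0.5383 0.0959 0.2269]
287 [0.5412 0.0953 0.2277]
293 [0.5448 0.0945 0.227 ]
299 [0.5492 0.0935 0.225 ]
305 [0.5316 0.0973 0.2667]
311 [0.5312 0.0974 0.2726]
317 [0.5321 0.0972 0.2756]
323 [0.5315 0.0973 0.2814]
329 [0.532  0.0972 0.2848]
335 [0.5318 0.0972 0.2892]
341 [0.5325 0.097  0.292 ]
```

View pics/w2.png

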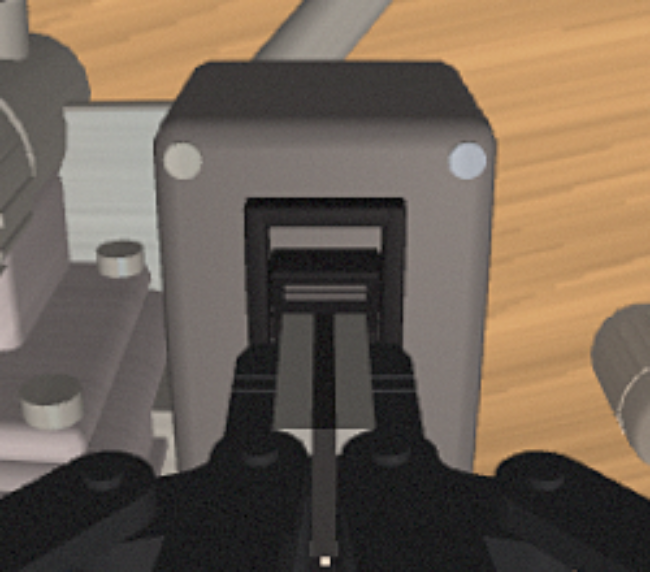

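The picture shows the pads ending at about (324,300), and depth puts that end near z 0.265, above the reported TCP. The switch end beside them is still up at 0.227. I'll check the real fingertip height with the other cameras.

Run:
```python
from h import *
s,f,W=wrist();print(s["tcp_pos"],s["width"])
for u in(306,312,318,332,338,345): print(u,[(v,W[v,u].round(4).tolist()) for v in(296,302,308,320)])
T=np.load("w1.npy")
for u in(312,318,325,332,338):print('w1',u,[(v,T[v,u].round(4).tolist()) for v in(296,302,308,314,320)])
f=robot.grab_frame("scene");C=cloud(f);K=f["camera_matrix"]
def px(p):
    q=rot(f["attitude"]).T@(np.array(p)-f["eye"]);return (K@q/q[2])[:2].astype(int)
u,v=px(s["tcp_pos"]);print(u,v)
cv2.imwrite("pics/s2.png",cv2.resize(f["img"][v-90:v+60,u-100:u+100,::-1],None,fx=4,fy=4,interpolation=cv2.INTER_CUBIC))
```

```text
[0.54210597 0.09394574 0.21923355] 0.005670134981894597
306 [(296, [0.5457, 0.084, 0.2242]), (302, [0.5494, 0.0831, 0.2237]), (308, [0.5537, 0.082, 0.2222]), (320, [0.5338, 0.0891, 0.2721])]
312 [(296, [0.5456, 0.0874, 0.226]), (302, [0.5305, 0.0921, 0.2639]), (308, [0.5308, 0.0922, 0.2687]), (320, [0.5307, 0.0925, 0.2787])]
318 [(296, [0.547, 0.0902, 0.2243]), (302, [0.531, 0.0945, 0.264]), (308, [0.5315, 0.0944, 0.2683]), (320, [0.531, 0.0947, 0.279])]
332 [(296, [0.5482, 0.0975, 0.2252]), (302, [0.5324, 0.1001, 0.2636]), (308, [0.5327, 0.0999, 0.2684]), (320, [0.5324, 0.0998, 0.2786])]
338 [(296, [0.5487, 0.1006, 0.2256]), (302, [0.5333, 0.1024, 0.2629]), (308, [0.5332, 0.1023, 0.2685]), (320, [0.5336, 0.1019, 0.2774])]
345 [(296, [0.55, 0.1041, 0.2246]), (302, [0.5623, 0.1025, 0.2073]), (308, [0.5667, 0.1017, 0.2064]), (320, [0.5375, 0.1041, 0.2715])]
w1 312 [(296, [0.5923, 0.0734, 0.2072]), (302, [0.5309, 0.0921, 0.3448]), (308, [0.5307, 0.0923, 0.3506]), (314, [0.5309, 0.0924, 0.3554]), (320, [0.53, 0.0928, 0.3618])]
w1 318 [(296, [0.5936, 0.0781, 0.2066]), (302, [0.5307, 0.0947, 0.3462]), (308, [0.5308, 0.0948, 0.3513]), (314, [0.5306, 0.0949, 0.3568]), (320, [0.5315, 0.0947, 0.36])]
w1 325 [(296, [0.5947, 0.0838, 0.207]), (302, [0.5314, 0.0975, 0.346]), (308, [0.5317, 0.0974, 0.3509]), (314, [0.5316, 0.0974, 0.356]), (320, [0.532, 0.0973, 0.36])]
w1 332 [(296, [0.5961, 0.0894, 0.2067]), (302, [0.5316, 0.1004, 0.347]), (308, [0.5316, 0.1003, 0.3522]), (314, [0.5324, 0.1, 0.3557]), (320, [0.5323, 0.1, 0.3606])]
w1 338 [(296, [0.5968, 0.0943, 0.2074]), (302, [0.5325, 0.1027, 0.3463]), (308, [0.5323, 0.1026, 0.3518]), (314, [0.5326, 0.1024, 0.3563]), (320, [0.5332, 0.1021, 0.3599])]
312 218
```

View pics/s2.png

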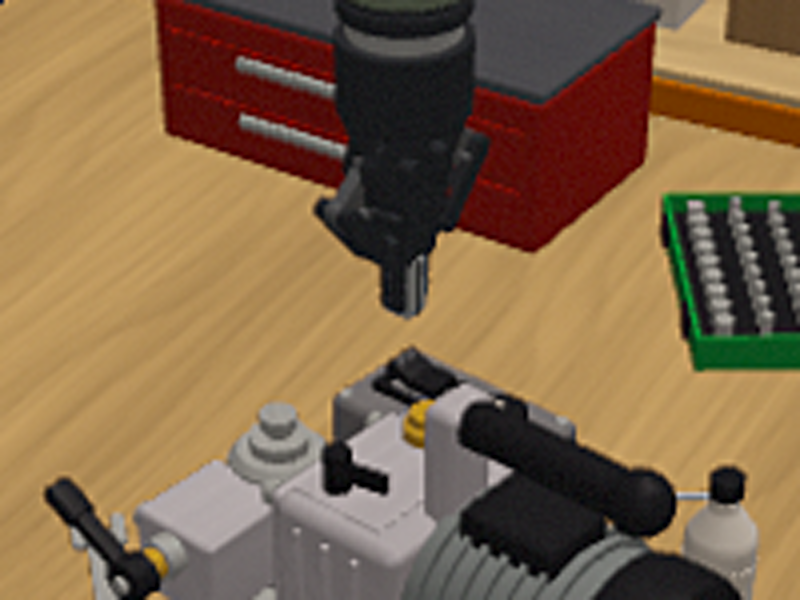

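The scene picture shows the fingertip at full-image pixel (314,207), hanging visibly above the box and not on it. The real tip therefore sits about 43 mm behind the reported TCP. I'll confirm with the scene camera's depth.

Run:
```python
from h import *
s=robot.state();t=s["tcp_pos"];print(t)
C=cloud(robot.grab_frame("scene"))
m=(np.hypot(C[...,0]-t[0],C[...,1]-t[1])<.06)&(C[...,2]>.238)&(C[...,2]<.40)
v,u=np.where(m);Q=C[m]
for lo in np.arange(.24,.36,.01):
    k=(Q[:,2]>=lo)&(Q[:,2]<lo+.01)
    if k.sum():print(lo.round(3),k.sum(),Q[k].min(0).round(4),Q[k].max(0).round(4))
print(C[204:212,314].round(4))
```

```text
[0.54218324 0.09392494 0.21937241]
0.25 8 [0.5348 0.0856 0.2562] [0.5524 0.0959 0.2595]
0.26 36 [0.5343 0.0772 0.2601] [0.5549 0.0966 0.27  ]
0.27 45 [0.5331 0.0761 0.2704] [0.5545 0.0986 0.2795]
0.28 44 [0.5313 0.0754 0.2805] [0.5551 0.0999 0.29  ]
0.29 29 [0.5429 0.0766 0.2904] [0.5562 0.1029 0.2995]
0.3 95 [0.5241 0.0558 0.3   ] [0.5625 0.1236 0.3099]
0.31 86 [0.5226 0.0515 0.3101] [0.5631 0.1317 0.32  ]
0.32 137 [0.5211 0.0415 0.32  ] [0.5647 0.1404 0.3299]
0.33 129 [0.5171 0.0357 0.33  ] [0.5663 0.1477 0.34  ]
0.34 157 [0.5168 0.0341 0.3401] [0.568  0.1501 0.35  ]
0.35 145 [0.5248 0.0345 0.3502] [0.5652 0.1461 0.3599]
[[ 0.5508  0.084   0.2669]
 [ 0.5504  0.0849  0.2636]
 [ 0.5508  0.0841  0.2614]
 [ 0.5498  0.086   0.2574]
 [ 0.3601  0.4471 -0.0034]
 [ 0.3664  0.4352  0.0014]
 [ 0.3694  0.4294  0.0017]
 [ 0.3718  0.4249  0.0013]]
```

Both cameras put the tip 38–43 mm above the reported TCP, so I'll work with tip ≈ TCP + 40 mm and confirm by force. I'll continue down gently.

play_rows(steps=[0,0,0.01,0,0,0,0.01,0,0,0,0.004,0,0,0,0.002,0,0,0,0,0])

```text
clock: 4.43
tcp_pos: [0.5413, 0.0939, 0.1919]
tool_rot: [-3.141, -0.003, 2.922]
wrist_force: [-0.3, -0.1, -0.0]
width: -0.003
gripper_force: 0.0
```

play_rows(steps=[0,0,0.001,0,0,0,0.001,0,0,0,0.001,0,0,0,0,0])

```text
clock: 4.77
tcp_pos: [0.5423, 0.0939, 0.1905]
tool_rot: [3.142, 0.0, 2.922]
wrist_force: [-0.0, 0.4, -0.2]
width: -0.001
gripper_force: 0.0
```

play_rows(steps=[0,0,0.001,0,0,0,0.001,0,0,0,0,0])

```text
clock: 5.02
tcp_pos: [0.5421, 0.094, 0.1889]
tool_rot: [3.141, -0.0, 2.922]
wrist_force: [-1.9, 0.9, 3.1]
width: -0.003
gripper_force: 1.5
```

play_rows(steps=[0,0,0.001,0,0,0,0.001,0,0,0,0,0])

```text
clock: 5.27
tcp_pos: [0.5419, 0.0941, 0.1863]
tool_rot: [3.141, -0.001, 2.922]
wrist_force: [-3.1, 0.1, 3.4]
width: 0.002
gripper_force: 1.6
```

play_rows(steps=[0,0,0.001,0,0,0,0.001,0,0,0,0,0])

```text
clock: 5.52
tcp_pos: [0.5421, 0.094, 0.184]
tool_rot: [3.142, -0.0, 2.922]
wrist_force: [-1.7, 0.5, 2.5]
width: -0.002
gripper_force: 1.1
```

play_rows(steps=[0,0,0.001,0,0,0,0,0])

```text
clock: 5.68
tcp_pos: [0.5424, 0.0939, 0.1832]
tool_rot: [3.142, 0.0, 2.922]
wrist_force: [-0.7, 1.1, 2.3]
width: -0.003
gripper_force: 0.8
```

play_rows(steps=[0,0,0.001,0,0,0,0,0])

```text
clock: 5.85
tcp_pos: [0.5424, 0.0939, 0.1831]
tool_rot: [3.142, 0.001, 2.922]
wrist_force: [-3.4, -0.4, 5.7]
width: -0.002
gripper_force: 2.9
```

play_rows(steps=[0,0,0.001,0,0,0,0,0])

```text
clock: 6.02
tcp_pos: [0.5425, 0.0939, 0.183]
tool_rot: [3.142, 0.001, 2.922]
wrist_force: [-5.0, -0.1, 9.4]
width: -0.003
gripper_force: 4.8
```

The TCP has stalled with the force rising, so the switch is at its stop. I'll lift and verify.

play_rows(steps=[0,0,-0.006,0,0,0,-0.02,0,0,0,-0.02,0,0,0,-0.02,0,0,0,-0.02,0,0,0,0,0,0,0,0,0])

```text
clock: 6.6
tcp_pos: [0.5434, 0.0937, 0.2685]
tool_rot: [3.141, 0.004, 2.922]
wrist_force: [-0.4, -0.2, 0.4]
width: 0.001
gripper_force: 0.0
```

Run:
```python
from h import *
s,f,W=wrist();t=s["tcp_pos"];print(t,s["wrist_force"],s["clock"])
for v in range(215,300,7): print(v,W[v,325].round(4))
# lever section: along sprayer axes relative to fitted origin
y=np.radians(-12.6);Rz=np.array([[np.cos(y),-np.sin(y)],[np.sin(y),np.cos(y)]])
o=np.array([.5145,-.0035])-Rz@[-.078,0]
C=W.reshape(-1,3);C=C[np.isfinite(C).all(1)]
L=np.c_[(C[:,:2]-o)@Rz,C[:,2]]
k=(L[:,2]>.185)&(L[:,2]<.25)&(L[:,1]<-.1)&(L[:,1]>-.14)&(L[:,0]<-.08)&(L[:,0]>-.16)
for a in np.arange(-.155,-.08,.008):
    q=L[k&(L[:,0]>=a)&(L[:,0]<a+.008)]
    if len(q):print(a.round(3),len(q),q.min(0).round(4),q.max(0).round(4))
for n,p in dict(pad=(-.128,-.115),push=(-.078,0)).items():
    d=np.array(p)-(t[:2]-o)@Rz; print(n,'tool dx,dy',(-d[0]).round(4),d[1].round(4))
```

```text
[0.54343521 0.09373513 0.26848542] [-0.44316247 -0.24323583  0.3758273 ] 6.6
215 [0.5229 0.0997 0.2053]
222 [0.5271 0.0987 0.2073]
229 [0.5314 0.0977 0.2091]
236 [0.5348 0.097  0.2138]
243 [0.5371 0.0964 0.2215]
250 [0.5419 0.0954 0.2212]
257 [0.5466 0.0943 0.2214]
264 [0.5512 0.0933 0.2219]
271 [0.5556 0.0923 0.223 ]
278 [0.5603 0.0913 0.2234]
285 [0.5639 0.0905 0.2264]
292 [0.5684 0.0895 0.2275]
299 [0.5837 0.0861 0.2067]
-0.139 177 [-0.1379 -0.1221  0.2173] [-0.131  -0.105   0.2301]
-0.131 223 [-0.131  -0.1223  0.2123] [-0.123  -0.1048  0.2298]
-0.123 208 [-0.123  -0.1234  0.2093] [-0.115  -0.1047  0.2248]
-0.115 149 [-0.115  -0.1223  0.2047] [-0.107  -0.1064  0.2203]
-0.107 144 [-0.107  -0.1209  0.2001] [-0.0992 -0.1079  0.2146]
-0.099 139 [-0.099  -0.1203  0.1962] [-0.091  -0.1076  0.2099]
-0.091 237 [-0.091  -0.123   0.1851] [-0.083  -0.1006  0.2052]
-0.083 89 [-0.0829 -0.1232  0.1979] [-0.08   -0.1001  0.206 ]
pad tool dx,dy 0.057 -0.2162
push tool dx,dy 0.007 -0.1012
```

The profile is mirrored now, with the robot-side end low at 0.221 and the far end high, so the switch is off. Next is the lever. The pad's measured centre is at sprayer y -0.114, and I'll aim for x -0.131.

play_rows(steps=[0.0075,-0.0269,0,0,0.0075,-0.0269,0,0,0.0075,-0.0269,0,0,0.0075,-0.0269,0,0,0.0075,-0.0269,0,0,0.0075,-0.0269,0,0,0.0075,-0.0269,0,0,0.0075,-0.0269,0,0,0,0,0,0,0,0,0.018,0,0,0,0.018,0,0,0,0.018,0,0,0,0.014,0,0,0,0,0,0,0,0,0])

```text
clock: 7.9
tcp_pos: [0.4355, -0.1021, 0.1975]
tool_rot: [3.141, -0.004, 2.922]
wrist_force: [0.1, 0.3, 1.0]
width: 0.002
gripper_force: 0.0
```

Run:
```python
from h import *
s,f,W=wrist();t=s["tcp_pos"];print(t,s["wrist_force"],s["clock"])
y=np.radians(-12.6);Rz=np.array([[np.cos(y),-np.sin(y)],[np.sin(y),np.cos(y)]])
o=np.array([.5145,-.0035])-Rz@[-.078,0];print((t[:2]-o)@Rz)
cv2.imwrite("pics/w3.png",f["img"][...,::-1])
```

```text
[ 0.43552163 -0.1020559   0.19750063] [0.06513862 0.2879012  0.97197625] 7.9
[-0.13357701 -0.11341095]
```

View pics/w3.png

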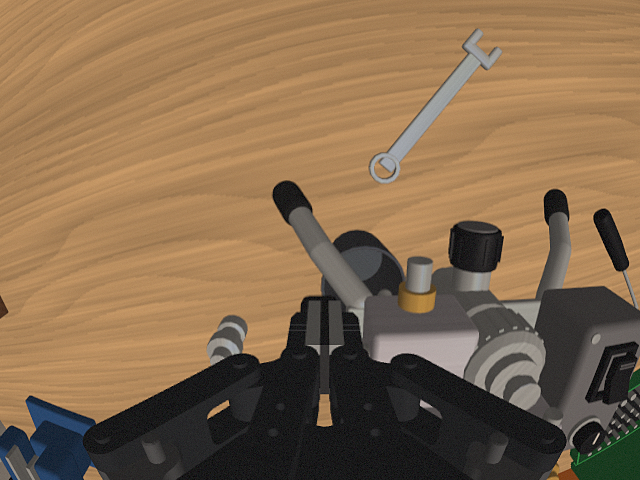

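The picture shows the fingertip at (325,300) over the lever, with the manifold edge at (365,325) clear to its right. I'll press down in stages.

play_rows(steps=[0,0,0.003,0,0,0,0.003,0,0,0,0.003,0,0,0,0.003,0,0,0,0.003,0])

```text
clock: 8.37
tcp_pos: [0.4366, -0.1031, 0.1847]
tool_rot: [-3.141, -0.0, 2.922]
wrist_force: [-3.0, 0.9, 3.5]
width: 0.0
gripper_force: 1.6
```

play_rows(steps=[0,0,0.003,0,0,0,0.003,0,0,0,0.003,0,0,0,0.003,0,0,0,0.003,0])

```text
clock: 8.78
tcp_pos: [0.4368, -0.103, 0.1691]
tool_rot: [-3.142, 0.0, 2.922]
wrist_force: [-2.0, -0.2, 0.5]
width: -0.002
gripper_force: 1.0
```

play_rows(steps=[0,0,0.003,0,0,0,0.003,0,0,0,0.003,0,0,0,0.003,0])

```text
clock: 9.12
tcp_pos: [0.4365, -0.1029, 0.157]
tool_rot: [3.142, -0.001, 2.922]
wrist_force: [-1.9, 1.4, 3.1]
width: 0.001
gripper_force: 1.4
```

play_rows(steps=[0,0,0.002,0,0,0,0.002,0,0,0,0.002,0,0,0,0.001,0,0,0,0,0])

```text
clock: 9.53
tcp_pos: [0.4367, -0.1029, 0.15]
tool_rot: [3.141, -0.0, 2.922]
wrist_force: [-1.6, 0.0, -0.5]
width: -0.0
gripper_force: 0.2
```

play_rows(steps=[0,0,0.002,0,0,0,0.002,0,0,0,0.002,0,0,0,0,0])

```text
clock: 9.87
tcp_pos: [0.4375, -0.1032, 0.1444]
tool_rot: [3.142, 0.002, 2.922]
wrist_force: [-0.2, 0.7, 0.1]
width: -0.0
gripper_force: 0.3
```

play_rows(steps=[0,0,0.001,0,0,0,0.001,0,0,0,0,0])

```text
clock: 10.12
tcp_pos: [0.4372, -0.1032, 0.1426]
tool_rot: [-3.141, 0.001, 2.922]
wrist_force: [0.5, 0.8, 1.8]
width: 0.0
gripper_force: 0.8
```

play_rows(steps=[0,0,0.001,0,0,0,0.001,0,0,0,0,0])

```text
clock: 10.37
tcp_pos: [0.4367, -0.1031, 0.1403]
tool_rot: [-3.141, -0.0, 2.922]
wrist_force: [0.1, -1.0, 2.1]
width: -0.0
gripper_force: 0.9
```

play_rows(steps=[0,0,0.001,0,0,0,0.001,0,0,0,0,0])

```text
clock: 10.62
tcp_pos: [0.4365, -0.103, 0.1381]
tool_rot: [-3.142, -0.001, 2.922]
wrist_force: [0.3, -0.3, 1.1]
width: 0.0
gripper_force: 0.8
```

play_rows(steps=[0,0,0.001,0,0,0,0,0])

```text
clock: 10.78
tcp_pos: [0.4367, -0.103, 0.1376]
tool_rot: [-3.142, -0.0, 2.922]
wrist_force: [0.0, 0.2, 4.4]
width: 0.001
gripper_force: 1.9
```

play_rows(steps=[0,0,0.001,0,0,0,0,0])

```text
clock: 10.95
tcp_pos: [0.4368, -0.1031, 0.1373]
tool_rot: [-3.141, 0.0, 2.922]
wrist_force: [-1.0, 0.4, 7.7]
width: 0.003
gripper_force: 4.1
```

The lever is at its stop, stalled at 0.137 with rising force. I'll lift and move over the pusher.

play_rows(steps=[0,0,0.0005,0,0,0,0,0,0,0,-0.01,0,0,0,-0.03,0,0,0,-0.03,0,0,0,-0.03,0,0,0,-0.03,0,0,0,0,0,-0.011,0.023,0,0,-0.011,0.023,0,0,-0.011,0.023,0,0,-0.011,0.023,0,0,-0.0105,0.022,0,0,0,0,0,0,0,0,0,0])

```text
clock: 12.2
tcp_pos: [0.5143, -0.0028, 0.2647]
tool_rot: [-3.141, -0.003, 2.924]
wrist_force: [0.4, 0.1, 0.2]
width: -0.001
gripper_force: 0.0
```

Run:
```python
from h import *
s,f,W=wrist();t=s["tcp_pos"];print(t,s["wrist_force"],s["clock"])
y=np.radians(-12.6);Rz=np.array([[np.cos(y),-np.sin(y)],[np.sin(y),np.cos(y)]])
o=np.array([.5145,-.0035])-Rz@[-.078,0];print((t[:2]-o)@Rz)
def loc(W):
    C=W.reshape(-1,3);C=C[np.isfinite(C).all(1)];return np.c_[(C[:,:2]-o)@Rz,C[:,2]]
L=loc(W)
k=(L[:,2]>.14)&(L[:,2]<.25)&(L[:,1]<-.106)&(L[:,1]>-.124)&(L[:,0]<-.08)&(L[:,0]>-.16)
for a in np.arange(-.155,-.08,.008):
    q=L[k&(L[:,0]>=a)&(L[:,0]<a+.008)]
    if len(q):print(a.round(3),len(q),np.percentile(q[:,2],[10,50,90]).round(4))
q=L[(abs(L[:,2]-.2365)<.004)&(np.hypot(L[:,0]+.078,L[:,1])<.02)];print('push',len(q),q.min(0),q.max(0))
cv2.imwrite("pics/w4.png",f["img"][...,::-1])
```

```text
[ 0.51427932 -0.00275877  0.26466644] [0.39504525 0.06208812 0.17803615] 12.2
[-0.07837706  0.00067524]
-0.147 22 [0.1663 0.1671 0.1687]
-0.139 220 [0.1682 0.1707 0.1726]
-0.131 226 [0.1718 0.1744 0.1764]
-0.123 216 [0.1736 0.1771 0.1784]
-0.115 183 [0.1766 0.1804 0.1821]
-0.107 191 [0.1803 0.1842 0.1865]
-0.099 184 [0.1842 0.1878 0.19  ]
-0.091 356 [0.1908 0.1988 0.203 ]
-0.083 98 [0.2023 0.2042 0.2053]
push 1009 [-0.08838235 -0.0107939   0.23250802] [-0.06719306  0.01107074  0.2399182 ]
```

View pics/w4.png

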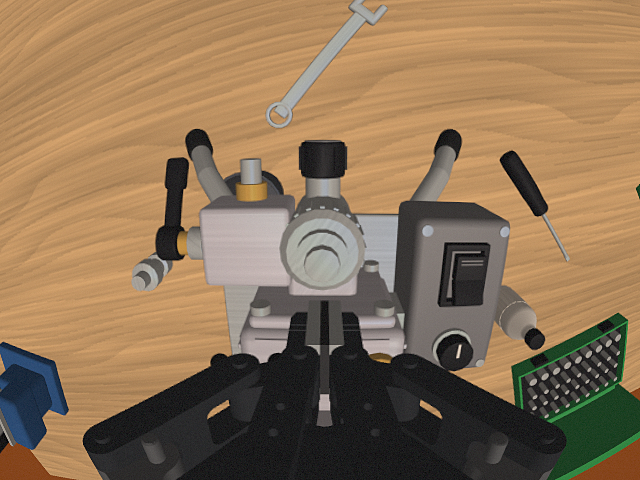

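Lever heights along its length match 25° below level to about 1 mm, so it is fully open. In the picture the loose parts are undisturbed, and the fingertip at (325,305) is over the pusher within 1 mm. Now I'll press the pusher.

play_rows(steps=[0,0,0.018,0,0,0,0.018,0,0,0,0.018,0,0,0,0.007,0,0,0,0.002,0,0,0,0.002,0,0,0,0,0])

```text
clock: 12.83
tcp_pos: [0.515, -0.0041, 0.2015]
tool_rot: [-3.142, 0.001, 2.921]
wrist_force: [0.2, 0.1, -0.2]
width: -0.001
gripper_force: 0.0
```

play_rows(steps=[0,0,0.002,0,0,0,0.002,0,0,0,0,0])

```text
clock: 13.08
tcp_pos: [0.5157, -0.0039, 0.1978]
tool_rot: [-3.141, 0.002, 2.922]
wrist_force: [0.4, 0.2, 2.2]
width: 0.006
gripper_force: 0.9
```

play_rows(steps=[0,0,0.001,0,0,0,0.001,0,0,0,0,0])

```text
clock: 13.33
tcp_pos: [0.5157, -0.0039, 0.1956]
tool_rot: [-3.141, 0.002, 2.922]
wrist_force: [2.0, -1.3, 2.8]
width: 0.002
gripper_force: 1.5
```

play_rows(steps=[0,0,0.001,0,0,0,0.001,0,0,0,0,0])

```text
clock: 13.58
tcp_pos: [0.5156, -0.0039, 0.1934]
tool_rot: [-3.141, 0.002, 2.922]
wrist_force: [2.7, -1.8, 4.2]
width: -0.003
gripper_force: 2.2
```

play_rows(steps=[0,0,0.001,0,0,0,0,0])

```text
clock: 13.75
tcp_pos: [0.5157, -0.0039, 0.1931]
tool_rot: [-3.141, 0.002, 2.922]
wrist_force: [0.4, -1.6, 7.5]
width: -0.002
gripper_force: 3.6
```

play_rows(steps=[0,0,0.001,0,0,0,0,0])

```text
clock: 13.92
tcp_pos: [0.5157, -0.0039, 0.193]
tool_rot: [-3.141, 0.003, 2.922]
wrist_force: [-1.3, -0.8, 10.9]
width: -0.002
gripper_force: 5.5
```

play_rows(steps=[0,0,0.001,0,0,0,0,0])

```text
clock: 14.08
tcp_pos: [0.5157, -0.0039, 0.1929]
tool_rot: [-3.141, 0.003, 2.922]
wrist_force: [-2.6, -0.6, 15.3]
width: -0.0
gripper_force: 7.4
```

The pusher is bottomed out. I'll lift straight up and check all three parts.

play_rows(steps=[0,0,-0.004,0,0,0,-0.004,0,0,0,-0.004,0,0,0,-0.02,0,0,0,-0.03,0,0,0,-0.03,0,0,0,0,0,0,0,0,0,0,0,0,0])

```text
clock: 14.83
tcp_pos: [0.5135, -0.0032, 0.2802]
tool_rot: [3.142, -0.004, 2.922]
wrist_force: [0.2, 1.1, 0.2]
width: 0.001
gripper_force: 0.0
```

Run:
```python
from h import *
s,f,W=wrist();print(s["tcp_pos"],s["wrist_force"],s["clock"])
y=np.radians(-12.6);Rz=np.array([[np.cos(y),-np.sin(y)],[np.sin(y),np.cos(y)]])
o=np.array([.5145,-.0035])-Rz@[-.078,0]
C=W.reshape(-1,3);C=C[np.isfinite(C).all(1)];L=np.c_[(C[:,:2]-o)@Rz,C[:,2]]
def z(x,yy,r=.003):
    q=L[(np.hypot(L[:,0]-x,L[:,1]-yy)<r)&(L[:,2]<.25)];return len(q),np.median(q[:,2]).round(4)
print('push',z(-.08,0,.005),'sw',z(-.071,.102),z(-.049,.102),'lever',[z(a,-.1145) for a in(-.135,-.127,-.119)])
cv2.imwrite("pics/w5.png",f["img"][...,::-1])
```

```text
[ 0.51350441 -0.00322276  0.28023258] [0.20818352 1.07516554 0.22236433] 14.8333
push (177, np.float64(0.2377)) sw (43, np.float64(0.2222)) (52, np.float64(0.2265)) lever [(53, np.float64(0.1707)), (97, np.float64(0.086)), (79, np.float64(0.0993))]
```

View pics/w5.png

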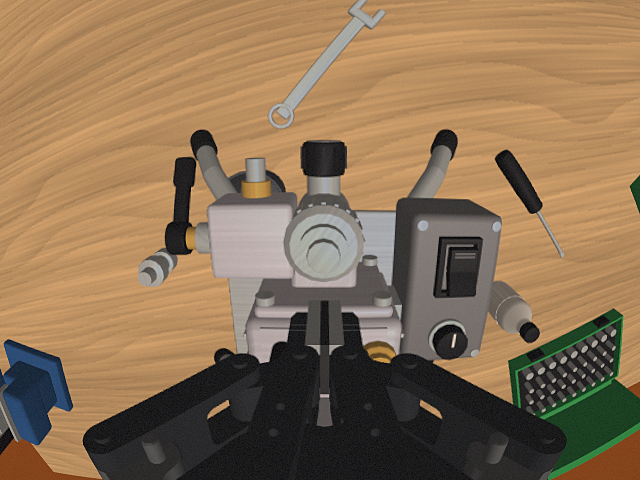

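The picture shows the pusher back up at (323,255), the switch off at (460,268) and the lever down at (183,180). Loose parts in view are where they were, and the robot is touching nothing, so I'll hand in.

```bash
python3 -c "
from h import *
print(robot.hand_in())"
```

```text
the job is handed in; nothing more can be done
None
```

I switched the sprayer off, pressed the drain lever down to its stop, then pressed the inlet pusher fully in and let it spring back; peak push was about 15 N, loose parts in view had not moved, and I handed the job in at about 15 s without being shown a verdict.

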